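Find the heavy side of a loaded sample-mixer wheel by hand and hold it down

ROBOT

A 7-joint arm with a two-finger parallel gripper is mounted at the origin on the work surface. World frame = base frame: x ahead of the robot, y to its left, z up, the work surface at z = 0. Lengths are in m, angles in rad, forces in N, time in s.
With the tool pointing down it reaches from about 0.4 to 0.85 m from the base axis. Payload 6.9 kg.
Tool frame: the origin (TCP) lies midway between the tips of the shut fingers; the grasp point (between the pads) lies behind it (ctrl.pinch_z is the z of the grasp point in the tool frame, in m); z points along the fingers, y is the direction in which the jaws open and shut (so a half turn about z gives the same grasp; the last joint's range is limited). The gripper opens to 85 mm and grips with 20 to 120 N. Pads are 22 mm wide; open, the fingers measure 114 mm over their backs; the gripper's body (76 mm by 85 mm) begins 54 mm behind the grasp point. The pads swing forward as they close: fully open they stand 13 mm farther back than shut.
Start: joints at [-1.101, 0.507, -0.238, 1.5, 0.126, 1.149, -0.155], TCP at [0.222, 0.584, 0.231] pointing down, gripper open.
Joint ranges: [-3.08, 3.08], [-0.24, 2.05], [-1.43, 1.35], [0, 2.5], [-1.52, 4.66], [0.17, 1.96], [-2.89, 2.89]. Speed limits (rad/s): [2.39, 2.39, 3.14, 3.14, 3.14, 3.14, 3.14].

INTERFACE

Orientations are given as a unit quaternion [w, x, y, z].
In Python, from station import ctrl, get_state, vision, ticket, models gives the robot as it stands. Calls block until the motion is done:
- ctrl.movep(position, orientation): joint-space move of the TCP to a pose.
- ctrl.movel(position, frame=None, max_speed=0.15): straight line of the TCP; frame=None keeps the orientation; max_speed is the mean speed in m/s.
- ctrl.set_joints(angles): joint-space move.
- ctrl.ungrasp() and ctrl.close_gripper(force=None): open the fingers fully, or close them until they stop; force is the grip in N (None keeps the last).
- ctrl.pause(seconds).
- ctrl.ik(position, orientation): joint angles nearest the present ones, or None.
- get_state(): the state.
- vision.grab_frame(name): name is "side" or "top" or "wrist"; returns (picture, depth): 384x512x3 uint8, blue, green, red; 384x512 float32, m along the optical axis (not along the pixel's ray), 0 where there is no reading.
- vision.camera_info(name): a dict with "mtx" (3x3 intrinsics, pixels), "R" (3x3) and "t" (3): a world point X has camera coordinates R X + t; the wrist camera has in their place "hand_eye" (4x4, takes a point from camera to tool coordinates, whose origin is the TCP and whose axes are the flange's). Camera axes: x right, y down, z forward; pixel columns grow to the right and rows downward; lengths in m; the calibration is good to about 2 mm. A picture is of the moment at which its call begins: read the wrist's pose just before it. camera_info takes no time and is no camera call.
A pose or a line that the arm cannot do raises ctrl.Unreachable and nothing moves.
- ticket.close_job(): hands the job in, once; it reports no verdict.
Trained networks look in the newest picture that a camera, given by its name, has taken for a name from the list of things; names that differ only in an ending like _2 or _b are one class to them, and where a whole thing is asked for, a point or a joint stands for the part that bears it (a point fixed in the world has none). Each returns a list of dicts, best first, with "p" (0 to 1); they miss things now and then, are a little off and sometimes report something else, mostly with a low value. They report only what shows in the picture. A call takes as long as a camera call.
- models.recognise(camera, target): "point" ([column, row] in pixels, amid what is visible of it).
- models.masks_of(camera, target): "mask" (384x512 bool, what is visible of it) and "point" ([column, row] in pixels, amid what is visible of it).
The state is a dict: "time": time; "qpos": joint angles; "qd": joint speeds; "tau": joint torques, N m; "tcp_pos": TCP position; "eef_rot": TCP orientation; "contact_force": force on the tool from outside, world axes, zero at the start; "wrist_torque": the same for the moment, N m; "width": finger opening in m.
Only numpy, scipy, OpenCV 4.12 (cv2) and the standard library are available. Lean on these libraries where they do the work, as an engineer would, in place of code of your own. Each camera call takes 0.05 s, during which the arm holds its last target.

TASK

The sample mixer is switched off, and its upright wheel carries six bottles that look alike but are not equally full, so one side of it is heavy. Spin the wheel by hand and find that side by feel, minding that the bearing drags and lets the wheel stick a little short of the bottom on either side; then turn the heavy side straight down. Finish while holding the wheel still and firmly there, by a bottle or its rim, so that a balance weight can be fitted, and leave the other things on the table where they are.

Things in the scene. Friction and masses are not known exactly. Their poses are not given: they have to be found in the camera images.
- mixer: The sample mixer: white and grey motor housing behind the wheel, 130 mm wide, 205 mm tall, fixed to the table. Origin: on the table under the housing's front part, 60 mm behind the wheel. x runs level along the spindle, from the wheel into the housing (the wheel's front faces -x, towards the robot); y is to the left as one faces the wheel; z is up.
- hub (a point): Centre of the wheel, on the level spindle, 170 mm above the table, mid-thickness of the disc; axes as the mixer's. The wheel is an upright white disc 252 mm across and 8 mm thick, its rim free all round, with six bottles through it and a hub and nut standing 34 mm out in front. It can be turned several turns either way.
- wheel: The wheel with its bottles; origin at the hub. Its heavy side ('heavy', 95 mm from the spindle) is unseen, not reported, may lie anywhere and does not start at the bottom. Its weight turns with up to 0.17-0.21 N m; the bearing drags at 0.09 both ways, so when let go it sinks (some 2 s) and sticks 25-35 degrees short of the bottom, on the side it came from; near the very top it may stick too.
- bottle1 (a point): One of six alike bottles, fast in the disc on a 95 mm radius, 60 degrees apart, numbered clockwise seen from the front. Lies level along the spindle. Point: on its axis, 36 mm in front of the disc's middle, where to push or pinch. White body 40 mm across from 16 to 47 mm in front; behind it a 49 mm rubber collar, before it a grey 30 mm cap ending 74 mm in front.
- bottle2 (a point): Bottle 2, like bottle1, 60 degrees clockwise from it as seen from the front; the same point on its axis.
- bottle3 (a point): Bottle 3, like bottle1, 120 degrees clockwise from it as seen from the front; the same point on its axis.
- bottle4 (a point): Bottle 4, like bottle1, 180 degrees clockwise from it as seen from the front; the same point on its axis.
- bottle5 (a point): Bottle 5, like bottle1, 240 degrees clockwise from it as seen from the front; the same point on its axis.
- bottle6 (a point): Bottle 6, like bottle1, 300 degrees clockwise from it as seen from the front; the same point on its axis. A small dark index screw on both faces of the disc, 112 mm from the spindle, lies half-way between bottle6 and bottle1.
- cup: Bystander: red plastic cup, 96 mm across the rim, 115 mm tall. Its origin is the centre of its underside.
- squeeze: Bystander: white squeeze bottle with a thin nozzle, 56 mm across, 158 mm tall. Its origin is the centre of its underside.
- dropper: Bystander: clear dropper bottle with a cap, 38 mm across, 96 mm tall. Its origin is the centre of its underside.
- bandage: Bystander: roll of bandage standing on end, 64 mm across, 50 mm tall. Its origin is the centre of its underside.
- dish: Bystander: round steel dish, 160 mm across, 35 mm tall. Its origin is the centre of its underside.
- forceps: Bystander: steel forceps lying flat, 130 mm long, 8 mm high. Its origin is the centre of its underside.
- spare: Bystander: spare capped sample bottle standing on the table near the mixer, 40 mm across, 94 mm tall. Its origin is the centre of its underside.
- weight: Bystander: small brass balance weight with a knob, 34 mm across, 29 mm tall, standing near the mixer. Its origin is the centre of its underside.

How it is judged:
At the end, for the whole second after the job is handed in: The wheel's heavy side is within 12 degrees of straight down, the wheel is at rest, the fingers bear on the wheel or its bottles with more than 2 N, and no bystander is more than 30 mm from where it stood (y of heavy in the frame of hub between -0.02 and 0.02 m and height (world z) of heavy below 0.1 m and angular speed of wheel below 0.05 rad/s and contact force between the fingers and wheel above 2 N and distance of each of cup, squeeze, dropper, bandage, dish, forceps, spare, weight from where it was at the start of the episode below 0.03 m); the arm keeps its last pose, push and grip.
It fails at once if a bystander is shifted by more than 30 mm (distance of any of cup, squeeze, dropper, bandage, dish, forceps, spare, weight from where it was at the start of the episode above 0.03 m).
It also fails if it takes over 61 s, if anything falls off the work surface, if the arm or the gripper's body presses on something with over 40 N, if the wrist force passes 120 N, or if a joint passes its speed limit or range.

## Working session

There is one attempt and no reset: what is moved stays moved. The work goes in short steps, each a Python script; the robot and the scene stay as the last script left them, time stands still between calls to the robot, and variables do not carry over. Pictures are saved under pics/ and viewed, and the job is handed in when it is done.

```bash
ls; mkdir -p pics; python3 - <<'E'
from station import ctrl, get_state, vision, ticket, models
import cv2,numpy as np
s=get_state(); print(s['time'],s['tcp_pos'],s['eef_rot'],s['width'],ctrl.pinch_z)
for n in ['side','top']:
    im,d=vision.grab_frame(n); cv2.imwrite(f'pics/a_{n}.png',im); np.save(f'a_{n}.npy',d)
    c=vision.camera_info(n); print(n,c)
    for t in ['hub','mixer','bottle1','bottle6','wheel']:
        r=models.recognise(n,t); print(t,[(x['p'],x['point']) for x in r][:7])
print(get_state()['time'])
E
```

```text
pics
0.0 [0.2222937  0.58358863 0.23039734] [-1.50291861e-04  1.80901830e-01  9.83500730e-01 -9.05307418e-04] 0.0853022665756651 -0.0187
side {'mtx': array([[427.64317403,   0.        , 252.41933027],
       [  0.        , 427.64317403, 187.96907845],
       [  0.        ,   0.        ,   1.        ]]), 'R': array([[ 0.99379729, -0.11118018, -0.00243225],
       [-0.06155897, -0.5317742 , -0.8446459 ],
       [ 0.09261447,  0.83955653, -0.5353199 ]]), 't': array([-0.52781146,  0.16587824,  1.11503727])}
hub [(0.89, [284.6, 181.6]), (0.41, [249.6, 166.4])]
mixer [(0.64, [282.1, 180.3])]
bottle1 [(0.91, [247.2, 165.3]), (0.62, [267.7, 355.4]), (0.55, [241.9, 150.6])]
bottle6 [(0.91, [247.2, 165.3]), (0.62, [267.7, 355.4]), (0.55, [241.9, 150.6])]
wheel [(0.85, [249.4, 166.3])]
top {'mtx': array([[350.44097669,   0.        , 254.30270623],
       [  0.        , 350.44097669, 190.48060904],
       [  0.        ,   0.        ,   1.        ]]), 'R': array([[ 0.06092338, -0.9981278 ,  0.00540736],
       [-0.97816984, -0.06078175, -0.19871924],
       [ 0.19867587,  0.00681733, -0.98004154]]), 't': array([-0.00930033,  0.54516625,  1.02982463])}
hub [(0.89, [233.7, 171.6]), (0.38, [227.4, 181.6])]
mixer [(0.71, [230.6, 169.2])]
bottle1 [(0.72, [226.7, 185.0])]
bottle6 [(0.72, [226.7, 185.0])]
wheel [(0.61, [138.4, 185.2])]
0.6
```

View pics/a_side.png

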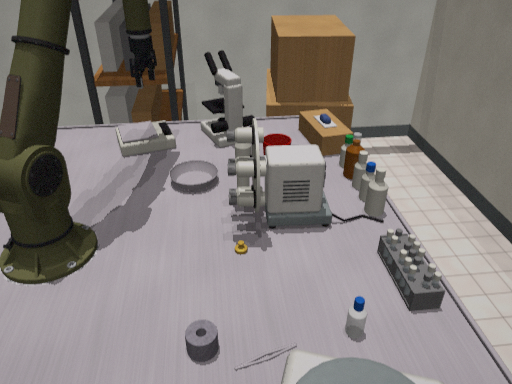

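View pics/a_top.png

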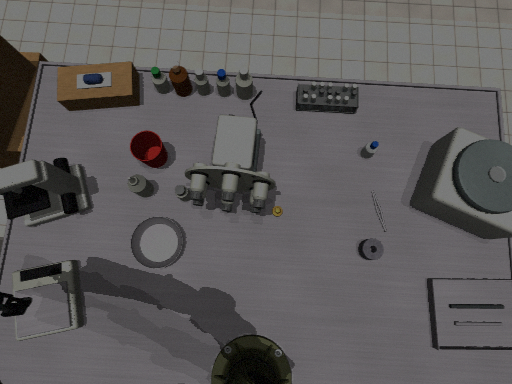

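```bash
cat > h.py <<'E'
from station import ctrl, get_state, vision, ticket, models
import cv2,numpy as np
from scipy.spatial.transform import Rotation as Ro
def cloud(n,d):
    c=vision.camera_info(n);K=c['mtx'];v,u=np.mgrid[:384,:512]
    P=np.stack([(u-K[0,2])/K[0,0]*d,(v-K[1,2])/K[1,1]*d,d],-1)
    if 'R' in c: return (P-c['t'])@c['R']
    return P,c['hand_eye']
E
python3 - <<'E'
from h import *
for n in ['top','side']:
    d=np.load(f'a_{n}.npy');P=cloud(n,d);im=cv2.imread(f'pics/a_{n}.png')
    if n=='top':
        for (u,v) in [(235,140),(235,115),(218,140),(255,140),(216,168),(252,168),(199,168),(230,172),(262,180),(230,182),(262,187),(198,182),(190,176),(270,185),(182,192),(278,211),(138,185),(148,150),(158,242)]:
            print(u,v,np.round(P[v,u],3))
    m=(d>0)&(P[...,2]>0.05)&(P[...,0]>0.35)&(P[...,0]<0.9)&(abs(P[...,1]-0.05)<0.2)
    Q=P[m]; print(len(Q),Q.min(0),Q.max(0))
    if n=='top':
        h=(P[...,2]>0.19)&(P[...,2]<0.22)&(P[...,0]>0.5)&(P[...,0]<0.8)&(abs(P[...,1]-.05)<.2)
        r=cv2.minAreaRect((P[h][:,:2]*1000).astype(np.float32)); print('rect housing',r)
        h=(P[...,2]>0.22)&(P[...,0]>0.5)&(P[...,0]<0.8)&(abs(P[...,1]-.05)<.2)
        Q=P[h];print(len(Q));np.save('hi.npy',Q)
        for z in np.arange(.2,.32,.01):
            q=Q[(abs(Q[:,2]-z)<.005)];print(round(z,2),len(q), q.min(0) if len(q) else '',q.max(0) if len(q) else '')
    cv2.imwrite(f'pics/b_{n}.png',cv2.resize(im[100:260,120:340],None,fx=3.6,fy=3.6,interpolation=cv2.INTER_CUBIC))
E
```

```text
235 140 [0.652 0.085 0.203]
235 115 [ 0.814  0.106 -0.001]
218 140 [0.649 0.131 0.205]
255 140 [0.672 0.031 0.159]
216 168 [0.546 0.119 0.293]
252 168 [0.596 0.034 0.129]
199 168 [0.549 0.163 0.274]
230 172 [0.539 0.084 0.292]
262 180 [0.537 0.005 0.233]
230 182 [0.516 0.083 0.283]
262 187 [0.52  0.004 0.229]
198 182 [0.519 0.167 0.247]
190 176 [0.549 0.203 0.179]
270 185 [ 0.538 -0.019  0.177]
182 192 [0.519 0.239 0.092]
278 211 [ 0.489 -0.054  0.029]
138 185 [0.528 0.365 0.112]
148 150 [0.669 0.384 0.006]
158 242 [0.371 0.316 0.006]
5880 [ 0.46807274 -0.14997269  0.05002407] [0.89997161 0.24970321 0.29902837]
rect housing ((621.7427368164062, 71.75444793701172), (239.6195831298828, 209.3890380859375), 75.79835510253906)
1507
0.2 0  
0.21 0  
0.22 67 [ 0.5005763  -0.02160777  0.22018913] [0.56309506 0.20603499 0.22497265]
0.23 279 [ 0.50012863 -0.02145595  0.22500638] [0.56659612 0.20496442 0.23494574]
0.24 273 [ 0.50053869 -0.01583868  0.23502734] [0.57061245 0.20052955 0.2449757 ]
0.25 151 [ 0.50302936 -0.0074502   0.24502116] [0.56935325 0.19331762 0.25496217]
0.26 66 [ 0.52380274 -0.00189682  0.25529593] [0.56129803 0.18419164 0.26483901]
0.27 117 [0.50112988 0.00843928 0.26512313] [0.56576672 0.17492733 0.27497216]
0.28 304 [0.50016304 0.02348786 0.27500157] [0.56655156 0.16327165 0.2849995 ]
0.29 206 [0.50022711 0.03593839 0.28500557] [0.56368317 0.14406078 0.29495066]
0.3 44 [0.54135989 0.06505835 0.2950424 ] [0.55132209 0.11614236 0.29902837]
0.31 0  
7183 [ 0.47116421 -0.14996259  0.05000608] [0.89992061 0.23599546 0.29794637]
```

View pics/b_top.png

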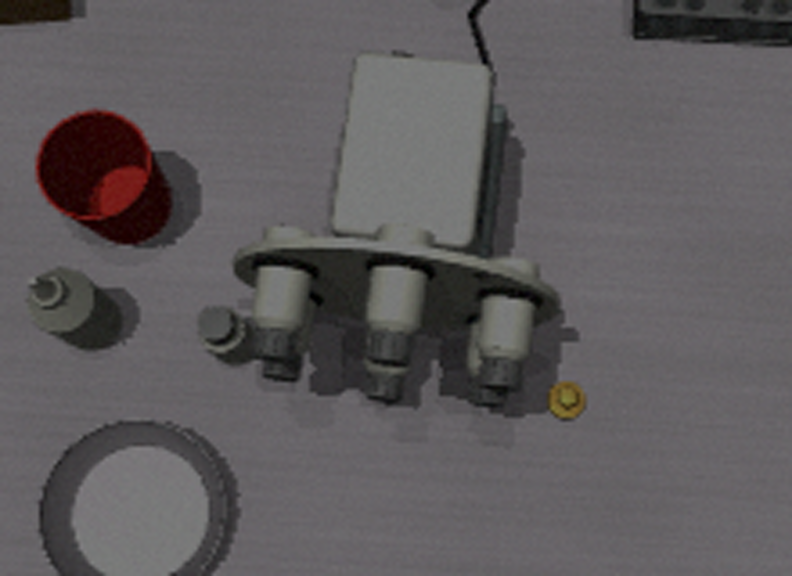

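View pics/b_side.png

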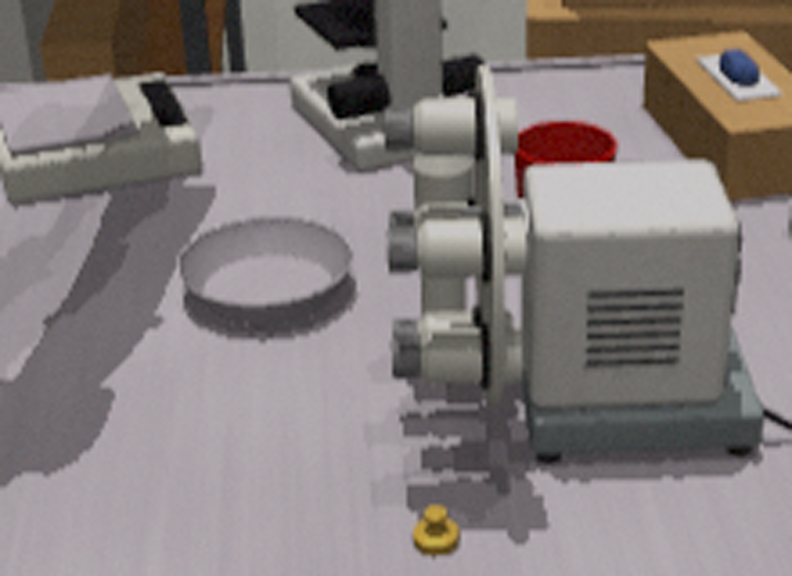

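```bash
cat >> h.py <<'E'
try:
    pose=np.load('pose.npy')[:3]
except Exception: pose=None
def frame():
    c,s=np.cos(pose[2]),np.sin(pose[2]);return np.array([c,s,0]),np.array([-s,c,0]),np.array([0,0,1.])
def tgt(a,roll,pitch=0,f=.017,rad=.095):
    """a deg clockwise from up of the bottle; roll deg: jaw direction angle (cw from -y right dir); pitch: tool tilted down"""
    X,Y,Z=frame();a_=np.radians(a);r_=np.radians(roll)
    p=np.array([pose[0],pose[1],.17])-f*X+rad*(-np.sin(a_)*Y+np.cos(a_)*Z)
    pt=np.radians(pitch)
    z=np.cos(pt)*X-np.sin(pt)*Z; up=np.sin(pt)*X+np.cos(pt)*Z
    y=-np.cos(r_)*Y-np.sin(r_)*up
    x=np.cross(y,z);q=Ro.from_matrix(np.stack([x,y,z],1)).as_quat()
    return p,np.r_[q[3],q[:3]]
E
python3 - <<'E'
from h import *
for pitch in [0,30,60]:
  for f in [.017,.1]:
    print('pitch',pitch,'f',f)
    for a in range(-180,180,30):
        row=[]
        for roll in range(-180,180,30):
            j=ctrl.ik(*[list(map(float,v)) for v in tgt(a,roll,pitch,f)])
            row.append('.' if j is None else '%d'%int(100*0+j[6]*10))
        print(a,' '.join(r.rjust(4) for r in row))
print(get_state()['time'])
E
```

```text
pitch 0 f 0.017
-180    .    .    .    .    .    .    .    .    .    .    .    .
-150    .    .    .    .    .    .    .    .    .    .    .    .
-120    .    .    .    .    .    .    .    .    .    .    .    .
-90    .    .    .    .    .    .    .    .    .    .    .    .
-60    .    .    .    .    .    .    .    .    .    .    .    .
-30    .    .    .    .    .    .    .    .    .    .    .    .
0    .    .    .    .    .    .    .    .    .    .    .    .
30    .    .    .    .    .    .    .    .    .    .    .    .
60    .    .    .    .    .    .    .    .    .    .    .    .
90    .    .    .    .    .    .    .    .    .    .    .    .
120    .    .    .    .    .    .    .    .    .    .    .    .
150    .    .    .    .    .    .    .    .    .    .    .    .
pitch 0 f 0.1
-180    .    .    .    .    .    .    .    .    .    .    .    .
-150    .    .    .    .    .    .    .    .    .    .    .    .
-120    .    .    .    .    .    .    .    .    .    .    .    .
-90    .    .    .    .    .    .    .    .    .    .    .    .
-60    .    .    .    .    .    .    .    .  
[... 2893 characters left out ...]
    .    .    .    .    .    .    .    .    .    .    .    .
-120   -9  -14  -19  -22  -27   27   22   19   13    8    2   -2
-90   -2   -6  -11  -15  -20  -24  -12   22   17   12    7    2
-60    1   -3   -8  -13  -18  -23  -28   25   20   15   11    6
-30    3   -1   -6  -11  -16  -22  -27   27   24   19   13    8
0    5    0   -4   -9  -15  -20  -25    .   26   21   16   11
30    7    2   -2   -8  -13  -18  -23  -27   28   23   18   12
60    8    3   -1   -6  -11  -16  -22  -22   28   23   18   13
90    .    .    .    .    .    .    .    .    .    .    .    .
120    .    .    .    .    .    .    .    .    .    .    .    .
150    .    .    .    .    .    .    .    .    .    .    .    .
0.6
```

```bash
cat >> h.py <<'E'
def tg(a,p=20,dr=0,lead=0,flip=1,f=.036,skew=0):
    """grasp-point target on bottle at angle a (deg cw from up), tool pointing inward, tilted p deg; dr: radial standoff along tool; lead: deg ahead"""
    X,Y,Z=frame();A=np.radians(a);p=np.radians(p)
    rad=-np.sin(A)*Y+np.cos(A)*Z; tan=-np.cos(A)*Y-np.sin(A)*Z
    B=np.radians(a+skew);r2=-np.sin(B)*Y+np.cos(B)*Z; t2=-np.cos(B)*Y-np.sin(B)*Z
    z=-np.cos(p)*r2+np.sin(p)*X; y=flip*t2; x=np.cross(y,z)
    gp=np.array([pose[0],pose[1],.17])-f*X+.095*rad
    pos=gp-z*(ctrl.pinch_z)-z*dr
    q=Ro.from_matrix(np.stack([x,y,z],1)).as_quat()
    return [float(v) for v in pos],[float(v) for v in np.r_[q[3],q[:3]]]
E
python3 - <<'E'
from h import *
for flip in [1,-1]:
  for p in [0,15,30,45]:
    for dr in [0,.09]:
      row=[]
      for a in range(-120,121,15):
        j=ctrl.ik(*tg(a,p,dr,flip=flip)); row.append('.' if j is None else '%.1f/%.1f/%.1f'%(j[0],j[5],j[6]))
      print(flip,p,dr,' '.join(row))
E
```

```text
1 0 0 -1.2/1.8/-2.3 -1.2/1.8/-2.3 -1.1/1.7/-2.3 -1.1/1.6/-2.3 -1.1/1.5/-2.2 -1.0/1.4/-2.2 -1.0/1.3/-2.0 -0.8/1.2/-1.9 -0.6/1.1/-1.6 -0.3/1.1/-1.3 -0.1/1.2/-0.9 0.2/1.3/-0.7 0.4/1.4/-0.5 0.6/1.5/-0.4 0.6/1.6/-0.3 0.7/1.7/-0.2 0.6/1.9/-0.1
1 0 0.09 -1.2/1.9/-2.0 -1.2/1.9/-1.9 -1.2/1.9/-2.2 -1.2/1.8/-2.2 -1.1/1.7/-2.2 -1.1/1.6/-2.1 -1.0/1.5/-2.0 -0.8/1.4/-1.9 -0.6/1.3/-1.7 -0.3/1.3/-1.4 -0.0/1.4/-1.0 0.2/1.5/-0.7 0.5/1.6/-0.6 0.6/1.7/-0.4 0.7/1.8/-0.3 0.7/1.9/-0.2 0.7/1.9/-0.2
1 15 0 -1.3/1.6/-2.4 -1.3/1.5/-2.4 -1.3/1.5/-2.4 -1.3/1.4/-2.4 -1.2/1.3/-2.4 -1.2/1.1/-2.4 -1.1/1.0/-2.3 -0.9/0.8/-2.1 -0.7/0.7/-1.8 -0.4/0.7/-1.3 -0.0/0.9/-0.8 0.3/1.0/-0.5 0.5/1.2/-0.3 0.6/1.4/-0.2 0.7/1.5/-0.1 0.5/1.9/0.1 0.7/1.8/0.0
1 15 0.09 -1.3/1.7/-2.2 -1.3/1.7/-2.3 -1.3/1.6/-2.3 -1.3/1.6/-2.3 -1.3/1.5/-2.3 -1.2/1.4/-2.3 -1.1/1.2/-2.3 -1.0/1.1/-2.2 -0.7/0.9/-1.9 -0.3/0.9/-1.4 -0.0/1.1/-0.9 0.3/1.3/-0.6 0.6/1.4/-0.4 0.7/1.5/-0.2 0.8/1.7/-0.1 0.7/2.0/0.0 0.9/1.8/-0.1
1 30 0 -1.4/1.4/-2.5 -1.4/1.3/-2.6 -1.3/1.3/-2.6 -1.3/1.2/-2.6 -1.3/1.0/-2.6 -1.3/0.9/-2.7 -1.2/0.8/-2.7 -1.0/0.6/-2.6 -0.4/0.4/-2.4 -0.2/0.3/-
[... 1679 characters left out ...]
/0.4 -0.5/0.4/0.7 -0.2/0.3/2.0 1.0/0.2/2.4 1.2/0.2/2.7 1.3/0.2/2.9 1.4/0.2/2.8 1.4/0.4/2.9 1.4/0.4/2.7 1.4/0.5/2.6
-1 30 0.09 -1.4/1.6/0.7 -1.4/1.5/0.7 -1.2/1.6/0.4 -1.0/1.7/0.3 -1.0/1.6/0.3 -0.9/1.4/0.3 -0.8/1.2/0.3 -0.7/0.9/0.5 -0.6/0.6/0.8 -0.9/0.5/1.5 1.3/0.7/2.4 1.5/0.6/2.5 1.5/0.5/2.5 1.5/0.5/2.5 1.6/0.5/2.4 1.6/0.5/2.2 1.6/0.7/2.5
-1 45 0 -1.4/1.4/0.3 -1.0/1.8/0.1 -1.0/1.6/0.1 -1.0/1.5/0.0 -1.0/1.3/-0.0 -0.9/1.1/-0.1 -0.9/0.9/-0.2 -0.8/0.6/-0.3 -0.6/0.3/-0.7 0.8/0.4/-1.1 . . . . . 1.4/0.4/-2.3 1.4/0.7/-2.7
-1 45 0.09 -1.5/1.4/0.5 -1.2/1.7/0.2 -1.1/1.7/0.1 -1.1/1.6/0.1 -1.1/1.4/0.0 -1.1/1.3/-0.0 -1.0/1.1/-0.1 -0.9/0.8/-0.1 -0.8/0.5/-0.1 -1.0/0.2/-0.3 . . . . . 0.8/1.9/-2.6 0.8/1.8/-2.7
```

```bash
python3 - <<'E'
from h import *
def T(l):
    s=get_state();print(l,round(s['time'],2),np.round(s['tcp_pos'],3),np.round(s['contact_force'],2),round(s['width'],4))
ctrl.movel([0.30,0.40,0.38],max_speed=.3);T('up')
ctrl.movep(*tg(5.3,15,.10));T('stand')
print(np.round(get_state()['qpos'],2))
print(see(pose,5.3))
im,d=vision.grab_frame('side');cv2.imwrite('pics/c.png',im)
E
```

```text
up 1.58 [0.299 0.401 0.379] [0.55 0.33 0.25] 0.0852
stand 3.29 [0.49  0.081 0.342] [-0.04  0.39 -1.04] 0.0854
[-0.43  0.07  0.26  1.86 -0.06  0.94 -1.78]
[(np.float64(4.554519241174013), np.float64(0.0008241936407311761)), (np.float64(5.033033704895618), np.float64(0.0015201419194289037))]
```

View pics/c.png

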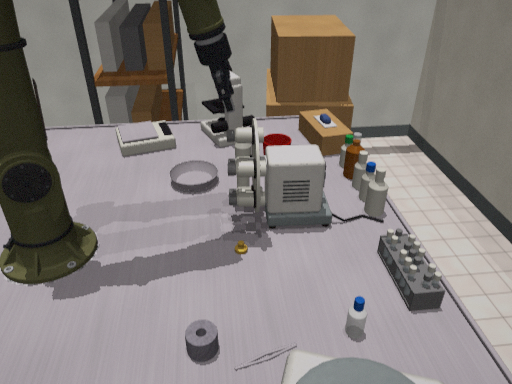

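```bash
cat >> h.py <<'E'
def T(l):
    s=get_state();print(l,round(s['time'],2),np.round(s['tcp_pos'],3),np.round(s['contact_force'],2),round(s['width'],4),flush=True)
def turn(a0,a1,p=15,step=12):
    n=max(1,int(np.ceil(abs(a1-a0)/step)))
    for a in np.linspace(a0,a1,n+1)[1:]:
        ctrl.movep(*tg(a,p))
        s=get_state();A=np.radians(a);X,Y,Z=frame();t=-np.cos(A)*Y-np.sin(A)*Z
        print('  a %.0f t %.2f Ftan %.2f |F| %.1f'%(a,s['time'],s['contact_force']@t,np.linalg.norm(s['contact_force'])),flush=True)
E
python3 - <<'E'
from h import *
a=5.2
pp,q=tg(a,15,0)
ctrl.movel(pp,max_speed=.2);T('down')
ctrl.close_gripper(20);T('closed')
ctrl.movep(*tg(a+10,15));T('+10')
print(see(pose,a+10))
im,d=vision.grab_frame('side');cv2.imwrite('pics/d.png',im[60:260,130:350])
E
```

```text
down 4.09 [0.516 0.088 0.247] [ 0.05 -0.5   0.84] 0.0853
closed 4.58 [0.516 0.088 0.248] [-3.04 -0.98  6.41] 0.0391
+10 5.02 [0.516 0.074 0.245] [-4.33 -2.4   9.66] 0.0394
[(np.float64(15.17534837095378), np.float64(0.0011113240755830755)), (np.float64(15.100566458799808), np.float64(0.002012618883884078))]
```

View pics/d.png

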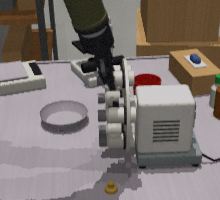

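```bash
python3 - <<'E'
from h import *
turn(15.2,65)
print(see(pose,65))
ctrl.ungrasp();T('open')
pp,q=tg(65,15,.10); ctrl.movel(pp,max_speed=.4);T('back')
last=65
for i in range(4):
    r=see(pose,last);last=r[0][0];print(round(get_state()['time'],2),r[0],r[1])
    ctrl.pause(.4)
E
```

```text
a 25 t 5.59 Ftan -1.28 |F| 10.7
  a 35 t 5.96 Ftan -0.56 |F| 9.9
  a 45 t 6.27 Ftan 1.66 |F| 8.3
  a 55 t 6.54 Ftan 6.17 |F| 10.5
  a 65 t 6.83 Ftan 6.18 |F| 12.3
[(np.float64(67.07855986448322), np.float64(0.0014934144538602204)), (np.float64(66.3889532034466), np.float64(0.0019152537159331968))]
open 7.46 [0.513 0.026 0.202] [-0.15  0.36 -0.58] 0.085
back 7.86 [ 0.483 -0.063  0.244] [ 0.02  1.04 -0.31] 0.0853
7.96 (np.float64(92.13796038709525), np.float64(0.0013161383787256733)) (np.float64(35.09994770801188), np.float64(0.0017261202701144426))
8.46 (np.float64(68.1374709149397), np.float64(0.0010702389509108492)) (np.float64(71.41750395911505), np.float64(0.0016323424825583253))
8.96 (np.float64(96.29219371296765), np.float64(0.0013002648832757533)) (np.float64(97.8285835240718), np.float64(0.001705163417713687))
9.46 (np.float64(107.57508149091484), np.float64(0.0012802270422839815)) (np.float64(107.93917480332158), np.float64(0.0017563912258260882))
```

```bash
python3 - <<'E'
from h import *
for i in range(2):
    r=see(pose,167.6);print(round(get_state()['time'],2),r[0],r[1])
    if i==0: ctrl.pause(.3)
im,d=vision.grab_frame('side');cv2.imwrite('pics/e.png',im[60:260,130:350])
E
```

```text
9.96 (np.float64(170.7711044937726), np.float64(0.0012395054037135477)) (np.float64(170.61029571624726), np.float64(0.0017201644692831537))
10.36 (np.float64(171.41432636581283), np.float64(0.0012666581611512297)) (np.float64(171.2157469721279), np.float64(0.00177803794236779))
```

View pics/e.png

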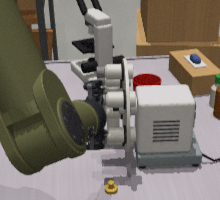

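```bash
python3 - <<'E'
from h import *
print([None if (j:=ctrl.ik(*tg(a,15))) is None else np.round(j,2) for a in (70,80)])
r=see(pose,171.4);print(r)
a=np.mean([x[0] for x in r])-180;print(a)
ctrl.movep(*tg(28,15,.11));T('mid')
ctrl.movep(*tg(a,15,.10));T('st')
r=see(pose,171.4);print(r)
a=np.mean([x[0] for x in r])-180
ctrl.movel(tg(a,15)[0],max_speed=.2);T('down')
ctrl.close_gripper(20);T('closed')
turn(a,78)
print(see(pose,258))
ctrl.ungrasp();T('open')
ctrl.movel(tg(78,15,.10)[0],max_speed=.4);T('back')
last=258
for i in range(5):
    r=see(pose,last);last=r[0][0];print(round(get_state()['time'],2),r[0][0],r[1][0])
    ctrl.pause(.3)
E
```

```text
[array([ 0.62,  0.72, -0.04,  2.1 , -1.21,  1.31, -0.23]), array([ 0.67,  0.87, -0.08,  2.08, -1.23,  1.4 , -0.16])]
[(np.float64(171.57932864058606), np.float64(0.001255626682690986)), (np.float64(171.15704399268776), np.float64(0.0017006922716305297))]
-8.631813683363077
mid 11.2 [0.483 0.011 0.332] [-0.27 -0.49 -0.53] 0.0854
st 12.32 [0.492 0.12  0.34 ] [0.6  0.26 0.06] 0.0853
[(np.float64(171.37801949951503), np.float64(0.0011933173178326165)), (np.float64(171.50098300348495), np.float64(0.0017311258317712335))]
down 13.07 [0.517 0.106 0.247] [0.58 0.66 0.73] 0.0852
closed 13.56 [0.517 0.107 0.247] [-2.68 -0.59  5.91] 0.0389
  a 2 t 13.93 Ftan 2.88 |F| 7.2
  a 13 t 14.38 Ftan 0.27 |F| 6.6
  a 24 t 14.82 Ftan -0.26 |F| 6.9
  a 35 t 15.20 Ftan 1.07 |F| 7.6
  a 46 t 15.51 Ftan 3.19 |F| 11.0
  a 56 t 15.82 Ftan 3.49 |F| 11.0
  a 67 t 16.16 Ftan 2.91 |F| 12.0
  a 78 t 16.49 Ftan 1.08 |F| 12.9
[(np.float64(258.2408780778114), np.float64(0.001726526944031)), (np.float64(257.97032580012166), np.float64(0.0019909268507102506))]
open 17.12 [0.512 0.021 0.187] [0.05 1.34 2.43] 0.0853
back 17.52 [ 0.482 -0.075  0.206] [-0.79  0.45  0.85] 0.0855
17.62 236.21167290634202 234.61281478549023
18.02 230.32698399513095 229.64157699200697
18.42 228.3177643802344 227.8447645700393
18.82 227.7061868930348 227.38667096234792
19.22 227.49339728333655 227.2217669227371
```

```bash
python3 - <<'E'
from h import *
r=see(pose,227.3);print(r)
a=np.mean([x[0] for x in r])-180
ctrl.movep(*tg(a,15,.10));T('st')
r=see(pose,227.3);print(r)
ctrl.movel(tg(a,15)[0],max_speed=.2);T('down')
ctrl.close_gripper(40);T('closed')
turn(a,199.4-180,step=10)
ctrl.pause(.5)
print(see(pose,199.4));T('held')
im,d=vision.grab_frame('side');cv2.imwrite('pics/f_side.png',im)
im,d=vision.grab_frame('top');cv2.imwrite('pics/f_top.png',im)
E
```

```text
[(np.float64(227.4019404912669), np.float64(0.0013061097140225127)), (np.float64(227.15868789711416), np.float64(0.0017170264142244856))]
st 20.32 [ 0.484 -0.031  0.287] [ 0.08 -0.76  0.2 ] 0.0855
[(np.float64(227.42288128677677), np.float64(0.0013005017166793104)), (np.float64(227.24543833723854), np.float64(0.0017381709292461386))]
down 21.07 [0.514 0.038 0.222] [ 0.73 -0.58  0.14] 0.0856
closed 21.56 [0.514 0.038 0.222] [-3.41 -4.3   4.57] 0.0389
  a 38 t 21.84 Ftan -5.20 |F| 7.8
  a 29 t 22.17 Ftan -6.39 |F| 13.2
  a 19 t 22.54 Ftan -1.81 |F| 7.6
[(np.float64(199.7296143148125), np.float64(0.0011832896199642767)), (np.float64(199.70642347013478), np.float64(0.002054729292695656))]
held 23.14 [0.515 0.069 0.242] [-1.2   0.14  7.86] 0.0387
```

View pics/f_side.png

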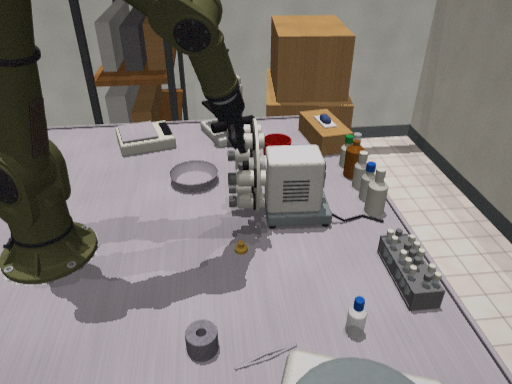

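View pics/f_top.png

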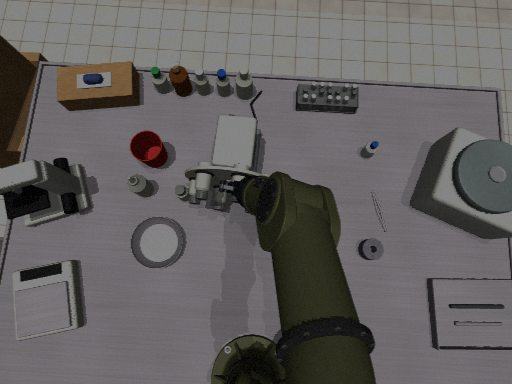

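```bash
python3 - <<'E'
from h import *
ticket.close_job()
E
```

```text
the job is handed in; nothing more can be done
```

I found the heavy side by letting the wheel go twice, turned it to the estimated straight-down position, and handed the job in with a bottle still gripped. The hand-in reported no verdict.

- **Finding the heavy side:** The first time I let go, the wheel sank clockwise and stuck at about 171.4° (angle of the first gripped bottle, clockwise from the top). Then I turned it past the bottom and let go again; it sank back counter-clockwise and stuck at about 227.3°. The midpoint, 199.4°, puts the heavy side straight down. The half-gap of 28° fits the stated 25–35° of sticking.
- **Hold:** I gripped a bottle with the force set to 40 N and turned the wheel to the midpoint. After a 0.5 s pause both cameras read 199.7°, about 0.3° off. The fingers were shut on the bottle (opening 38.7 mm) and the arm was holding still at about 23 s of the 61 s.
- **Other things on the table:** They looked unmoved in the last top and side pictures. I checked this by eye, not by measuring each one.
- **Checks that disagreed:** In the first sink, the bottle angles were ambiguous by 60° from one picture to the next. I settled this from the change between paired pictures 0.05 s apart, all of which showed clockwise motion. No other check failed.

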